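# Uncouple the jet nozzle from the bench air outlet and put it away

### The job

Take the jet nozzle off the bench's air outlet and put it away in the empty end hole of the nozzle rack, pushed fully home and upright. The coupling's sleeve is locked by a pin: turn it gently clockwise (seen from above) until you feel its notch come over the pin, push the sleeve down to its stop so that the nozzle pops up, then draw the nozzle straight out so that the sleeve springs back up. Do not force the sleeve against its pin or stop, do not tug the nozzle while it is locked, and leave the other nozzles, the bowl and the mug where they are.

Things in the scene. Friction and masses are not known exactly. Their poses are not given: they have to be found in the camera images.
- socket: Fixed upright air outlet: a steel quick-coupling socket, 26 mm diameter, bore 18 mm, on an aluminium manifold bolted to the bench. Origin on its vertical axis at the mouth, the top of the fixed part, 117 mm above the bench; z up. The manifold's top is 66 mm below the mouth, with a 27 mm hex on it; within 60 mm of the axis nothing else stands higher.
- sleeve: Knurled steel locking sleeve around the socket, 38 mm diameter, 32 mm tall. Origin on the axis in its top face, 3 mm below the mouth when up; z up. It turns easily; its turn is not in this reading. A spring holds it up (5 N up, 9 N down). Pushed down, its lower rim meets the pin after 1.5 mm; with its notch over the pin it goes 8 mm to a hard stop; from 6 mm down the nozzle is free.
- pin: Middle of the outer end of the dark locking pin, 5 mm wide, that sticks out of the socket just below the sleeve's rim. The 7.4 mm notch in that rim fits over it within about 4 degrees either side; at the start the sleeve must be turned 20 to 72 degrees clockwise, seen from above, to bring it there. Pin and stop bear 25 N beyond the spring, no more.
- nozzle: Straight brass jet nozzle, 66 mm long, 0.11 kg. Origin at its lower end, z up along it. From there: round steel plug 16 mm diameter with a groove (0 to 35 mm), collar 22 mm (35 to 38), knurled grip 18 mm diameter (38 to 56), cone to a 9 mm tip. Coupled, the origin is 32 mm below the mouth and it stands locked; freed, a valve spring lifts it 6 mm. Locked, it bears a 20 N pull.
- rack: Aluminium nozzle rack fixed to the bench, a block 62 x 180 x 38 mm with three through holes 21 mm wide in a row along its y, 60 mm apart. Origin at the centre of its underside, z up, long side along y.
- rack_hole0 (a point): Middle of the mouth (on the rack's top face) of the empty end hole, 60 mm from the rack's centre along its +y. A nozzle fully home rests with its collar on the rack, its origin 35 mm below this point.
- fan_nozzle: Spare nozzle with a flat wide head (34 x 10 mm), standing in the rack's middle hole; leave alone. Origin at its lower end; it reaches 28 mm above the rack.
- rose_nozzle: Spare nozzle with a round 30 mm head, standing in the rack's other end hole; leave alone. Origin at its lower end; it reaches 24 mm above the rack.
- bowl: White ceramic bowl, 130 mm wide, 62 mm high, on the bench; leave alone. Origin under its centre.
- mug: Ceramic mug, 80 mm wide and 90 mm high, on the bench; leave alone. Origin under its centre.
There are look-alikes about, which are no part of the job. Leave any white look-alike of the nozzle alone.

How it is judged:
By the outcome, as a careful person would: the job done as asked, in the order asked, and still so for the second after the job is handed in, with the robot touching nothing.
It also fails if it takes over 64 s, if anything falls off the work surface, if the arm or the gripper's body presses on something with over 40 N, if the wrist force passes 120 N, or if a joint passes its speed limit or range.

### The arm

A 7-joint arm with a two-finger parallel gripper is mounted at the origin on the work surface. World frame = base frame: x ahead of the robot, y to its left, z up, the work surface at z = 0. Lengths are in m, angles in rad, forces in N, time in s.
With the tool pointing down it reaches from about 0.4 to 0.85 m from the base axis. Payload 4.5 kg.
Tool frame: the origin (TCP) lies at the centre of the arm's flange, where the gripper is bolted on; the fingertips stand r.tcp_to_tips ahead of it and the grasp point (between the pads) lies 147 mm ahead of it (r.tcp_to_tips is the distance from the TCP to the fingertips, in m); x points along the fingers, y is the direction in which the jaws open and shut, and the axes are right-handed (so a half turn about x gives the same grasp; the last joint's range is limited). The gripper opens to 88 mm and grips with 3 to 60 N. Pads are 18 mm wide; open, the fingers measure 123 mm over their backs; the gripper's body (75 mm by 187 mm) begins 45 mm behind the grasp point.
Start: joints at [-1.184, 0.689, -0.195, 1.565, 0.157, 0.902, -0.215], TCP at [0.216, 0.587, 0.405] pointing down, gripper open.
Joint ranges: [-3.01, 3.01], [-0.46, 2.08], [-1.47, 1.51], [0.13, 2.56], [-1, 4.14], [0.04, 2.09], [-2.66, 2.66]. Speed limits (rad/s): [2.57, 2.57, 3.14, 3.14, 3.14, 3.14, 3.14].

### API

Orientations are given as a unit quaternion [x, y, z, w].
In Python, from plant import r, eyes gives the robot as it stands.
- The arm moves only by the tool carry_out, never from a script. Its argument "targets" is text: rows parted by semicolons, each of 5 numbers parted by spaces: the opening, from 0 (shut) to 1 (fully open), then the shift along the tool's x, y, z in mm, then the turn about the tool's x in rad. A call has 1 to 20 rows; each row shifts and turns the commanded pose from where the row before left it, along the tool's axes as they then stand; what a row does not reach is not made up. A row lasts 1/12 s, in which the tool goes at most 41.7 mm and 7.16 degrees, less where a joint would pass 70% of its speed; a pose out of reach is approached as far as the arm can. A call is refused whole if a number of a shift passes 41.7 or a number of a turn 0.125, either way. A call with a gripper value outside its range is refused whole. The fingers move at their own pace and stop on an object; "force" is the grip in N (left out, the last holds). Time passes only in rows, so rows that do not move let the fingers close. It gives the time, the measured TCP pose, the force and the opening at its end, in the units of the state.
- r.get_state(): the state, without advancing time (a new reading comes with each control period).
- eyes.snapshot(name): name is "scene" or "top"; returns (picture, depth): 384x512x3 uint8, blue, green, red; 384x512 float32, m along the optical axis (not along the pixel's ray), 0 where there is no reading.
- eyes.camera_params(name): a dict with "intrinsics" (3x3 intrinsics, pixels), "rvec" (rotation vector, rad) and "tvec" (3), from world to camera coordinates, as OpenCV has them. Camera axes: x right, y down, z forward; pixel columns grow to the right and rows downward; lengths in m; the calibration is good to about 2 mm. A picture is of the moment at which its call begins. camera_params takes no time and is no camera call.
- r.finish_job(): hands the job in, once; it reports no verdict.
The state is a dict: "clock": time; "q": joint angles; "qd": joint speeds; "joint_torque": joint torques, N m; "tool_pos": TCP position; "eef_rot": TCP orientation; "contact_force": force on the tool from outside, world axes, zero at the start; "moment": the same for the moment, N m; "opening": opening from 0.0 (shut) to 1.0 (fully open).
Only numpy, scipy, OpenCV 4.12 (cv2) and the standard library are available. Lean on these libraries where they do the work, as an engineer would, in place of code of your own. Each camera call takes 0.05 s, during which the arm holds its last target.

## Working session

There is one attempt and no reset: what is moved stays moved. The work goes in short steps, Python scripts to look and compute and a tool call to move; the robot and the scene stay as the last step left them, time stands still between calls to the robot, and variables do not carry over. Pictures are saved under pics/ and viewed, and the job is handed in when it is done.

Besides the shell and the picture viewer there is one more tool, called after "Call:" as name(argument=value, ...) on one line, values as JSON. carry_out: Moves the arm, as the interface text tells. Its arguments: {"type":"object","properties":{"targets":{"type":"string"},"force":{"type":"number"}},"required":["targets"]}

```bash
ls; mkdir -p pics; cat > h.py <<'E'
import numpy as np, cv2, json
from plant import r, eyes
def cam(n):
    p=eyes.camera_params(n); K=np.array(p["intrinsics"],float); R=cv2.Rodrigues(np.array(p["rvec"],float))[0]; t=np.array(p["tvec"],float).ravel(); return K,R,t
def ray(n,u,v):
    K,R,t=cam(n); d=R.T@np.linalg.solve(K,[u,v,1.]); return -R.T@t,d
def onz(n,u,v,z):
    o,d=ray(n,u,v); return o+d*(z-o[2])/d[2]
def proj(n,P):
    K,R,t=cam(n); q=K@(R@np.array(P,float)+t); return q[:2]/q[2]
def tri(n1,p1,n2,p2):
    o1,d1=ray(n1,*p1);o2,d2=ray(n2,*p2); d1/=np.linalg.norm(d1);d2/=np.linalg.norm(d2)
    s=np.linalg.lstsq(np.c_[d1,-d2],o2-o1,rcond=None)[0]
    a=o1+s[0]*d1;b=o2+s[1]*d2; return (a+b)/2,np.linalg.norm(a-b)
def cloud(n,dep):
    K,R,t=cam(n); v,u=np.mgrid[:384,:512]; c=np.stack([(u-K[0,2])/K[0,0]*dep,(v-K[1,2])/K[1,1]*dep,dep],-1); return (c-t)@R
E
python3 - <<'E'
from h import *
for n in ("scene","top"):
    im,d=eyes.snapshot(n); np.savez(n+"0.npz",im=im,d=d); cv2.imwrite(f"pics/{n}0.png",im)
    K,R,t=cam(n); print(n,K.round(1).tolist(),(-R.T@t).round(3),R.round(3).tolist())
s=r.get_state(); print({k:np.round(v,3).tolist() for k,v in s.items()}, r.tcp_to_tips)
E
```

```text
pics
scene [[404.5, 0.0, 258.1], [0.0, 404.5, 199.5], [0.0, 0.0, 1.0]] [ 1.098 -0.482  0.669] [[0.746, 0.666, -0.004], [0.418, -0.473, -0.775], [-0.518, 0.577, -0.631]]
top [[446.9, 0.0, 252.5], [0.0, 446.9, 188.4], [0.0, 0.0, 1.0]] [0.426 0.062 1.393] [[-0.004, -1.0, 0.0], [-0.988, 0.004, -0.155], [0.155, -0.001, -0.988]]
{'clock': 0.1, 'q': [-1.184, 0.69, -0.195, 1.566, 0.157, 0.903, -0.215], 'qd': [-0.001, -0.001, -0.001, -0.002, 0.0, 0.001, -0.0], 'joint_torque': [-0.003, -52.85, -1.272, -15.384, -0.053, 0.002, 0.0], 'tool_pos': [0.216, 0.586, 0.404], 'eef_rot': [0.123, 0.696, -0.125, 0.696], 'contact_force': [0.334, -0.362, -0.12], 'moment': [-0.031, 0.071, -0.01], 'opening': 0.998} 0.166
```

View pics/scene0.png

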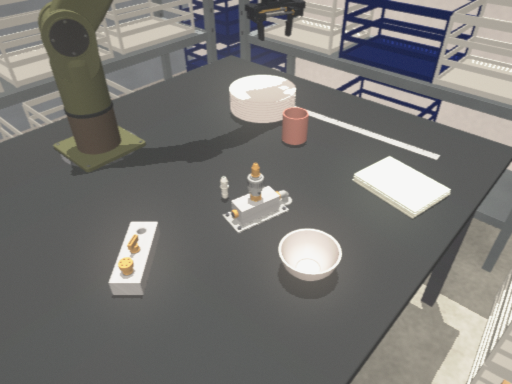

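View pics/top0.png

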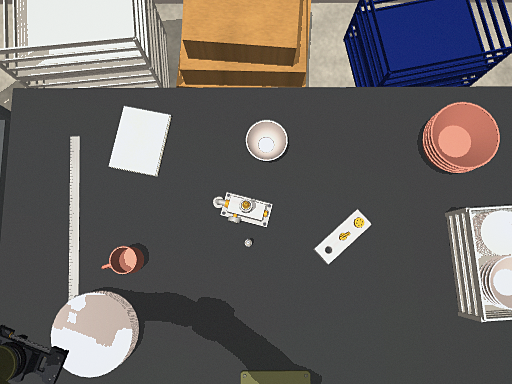

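The outlet with its nozzle is at top (246,205) / scene (256,185). The rack's empty hole is at top (328,250) / scene (141,231). A white look-alike stands at top (248,242). I'll zoom in next.

```bash
python3 - <<'E'
from h import *
s=np.load("scene0.npz");t=np.load("top0.npz")
a=cv2.resize(s["im"][155:235,210:300],None,fx=8,fy=8,interpolation=cv2.INTER_CUBIC)[:600]
cv2.imwrite("pics/sz.png",a)
b=cv2.resize(t["im"][180:270,205:375],None,fx=4.7,fy=4.7,interpolation=cv2.INTER_CUBIC)
cv2.imwrite("pics/tz.png",b)
b=cv2.resize(s["im"][215:295,100:170],None,fx=7,fy=7,interpolation=cv2.INTER_CUBIC)
cv2.imwrite("pics/rz.png",b)
E
```

```text
(no output)
```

View pics/sz.png

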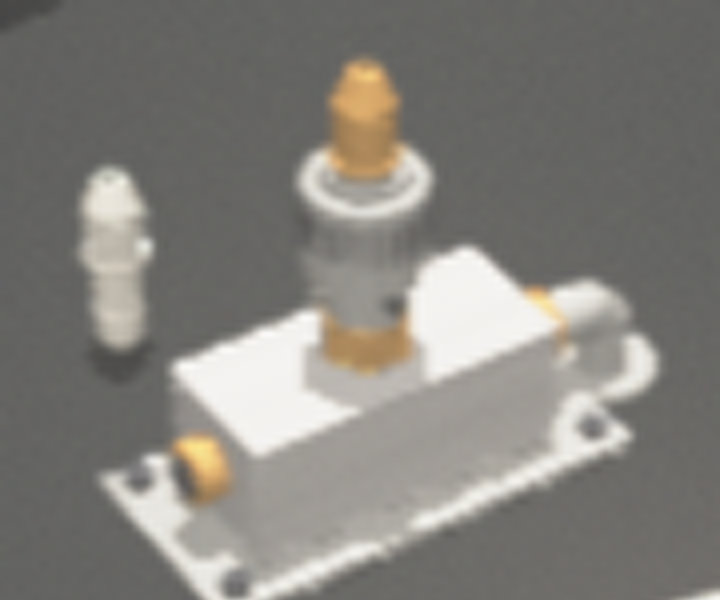

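View pics/tz.png

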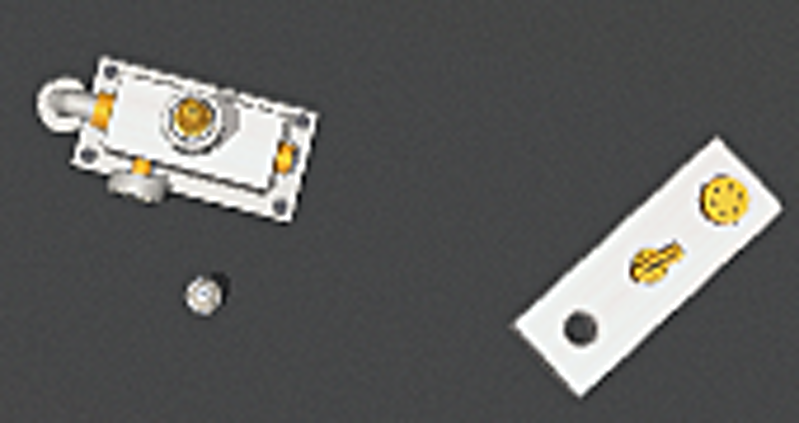

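View pics/rz.png

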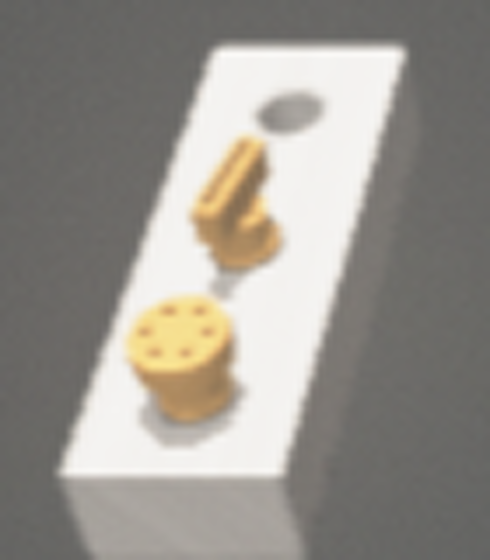

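```bash
python3 - <<'E'
from h import *
s=np.load("scene0.npz");t=np.load("top0.npz")
def m(im,box,f):
    x0,x1,y0,y1=box; mk=np.zeros(im.shape[:2],np.uint8); mk[y0:y1,x0:x1]=f(im.astype(int))[y0:y1,x0:x1]; return mk
orange=lambda i:(i[...,2]-i[...,0]>60)
for n,d,box in(("top",t,(236,256,195,215)),("scene",s,(245,268,160,180))):
    mk=m(d["im"],box,orange); v,u=np.nonzero(mk); print(n,len(u),u.mean(),v.mean(),u.min(),u.max(),v.min(),v.max())
# depth-based: points per height
for n,d in(("top",t),("scene",s)):
    c=cloud(n,d["d"])
    for lo,hi in((.108,.119),(.119,.14),(.14,.16)):
        k=(c[...,2]>lo)&(c[...,2]<hi)&(np.abs(c[...,0]-.43)<.15)&(np.abs(c[...,1]-.07)<.08)
        p=c[k]; v,u=np.nonzero(k)
        if len(p):print(n,lo,len(p),p.mean(0).round(4),p.min(0).round(4),p.max(0).round(4),u.mean().round(2),v.mean().round(2))
print("tip top",onz("top",245.85,204.9,.148),"scene",onz("scene",255.6,163.3,.151))
print("sleeve top scene",onz("scene",255.6,177.7,.114))
print(proj("top",onz("scene",255.6,177.7,.114)))
# hole
for n,d,box,z in(("top",t,(318,338,240,260),.038),("scene",s,(132,150,224,236),.038)):
    g=d["im"].mean(2); x0,x1,y0,y1=box; w=np.zeros_like(g); w[y0:y1,x0:x1]=np.clip(235-g[y0:y1,x0:x1],0,None)
    print(g[y0:y1,x0:x1].astype(int)[::2,::2])
    v,u=np.nonzero(w>40); print(n,u.mean(),v.mean(),onz(n,u.mean(),v.mean(),z))
print("eye hole top",onz("top",328.4,249.8,.038),"scene",onz("scene",141.6,231,.038))
# rack corners on top
for n,d,box in(("top",t,(308,378,202,272)),("scene",s,(105,162,215,290))):
    mk=m(d["im"],box,lambda i:i.min(2)>170).astype(np.uint8)
    cs,_=cv2.findContours(mk,0,2); c=max(cs,key=cv2.contourArea); R=cv2.minAreaRect(c); print(n,R)
    ap=cv2.approxPolyDP(cv2.convexHull(c),4,True)[:,0]; 
    for a in ap: print(a,onz(n,*a,.038).round(4))
E
```

```text
top 48 245.14583333333334 204.85416666666666 236 249 201 214
scene 99 255.05050505050505 169.92929292929293 251 259 163 176
top 0.108 39 [0.5681 0.081  0.1136] [0.5605 0.0627 0.1092] [0.5788 0.1003 0.1178] 245.67 208.49
top 0.119 18 [0.5715 0.0821 0.1268] [0.5659 0.0713 0.12  ] [0.5797 0.0914 0.1378] 245.22 206.78
top 0.14 20 [0.5756 0.0809 0.1476] [0.5717 0.0739 0.1405] [0.5798 0.088  0.1546] 245.5 204.5
scene 0.108 21 [0.573  0.0736 0.1137] [0.5645 0.0671 0.1091] [0.5799 0.0842 0.1172] 249.57 177.19
scene 0.119 8 [0.5775 0.0769 0.1295] [0.5756 0.0748 0.1213] [0.5799 0.0787 0.1389] 251.88 171.75
scene 0.14 4 [0.5779 0.0806 0.146 ] [0.5765 0.0786 0.1415] [0.5791 0.0839 0.1506] 253.0 165.25
tip top [0.57437281 0.07995852 0.148     ] scene [0.58206622 0.08489962 0.151     ]
sleeve top scene [0.5850779  0.08114637 0.114     ]
[245.5991538  202.60753472]
[[ 70  64  59 255 241 236 236 236 237 236]
 [ 66  68 255 240 236 237 235 237 237 235]
 [ 85 254 240 237 238 239 239 236 234 236]
 [252 240 237 242 228 138 222 239 235 237]
 [239 236 238 240  51  60  85 231 237 238]
 [239 238 237 236  56 
[... 482 characters left out ...]
25 215 235 241 241 242]]
scene 140.71428571428572 230.92857142857142 [ 0.45686228 -0.16479345  0.038     ]
eye hole top [ 0.45073191 -0.16616511  0.038     ] scene [ 0.45855528 -0.16360544  0.038     ]
top ((342.4027404785156, 236.12603759765625), (20.93695640563965, 59.2515869140625), 47.121097564697266)
[370 223] [ 0.5307 -0.2947  0.038 ]
[328 263] [ 0.4116 -0.1638  0.038 ]
[315 249] [ 0.4533 -0.126   0.038 ]
[357 209] [ 0.5735 -0.2571  0.038 ]
scene ((132.77120971679688, 252.1416015625), (30.599998474121094, 71.43998718261719), 16.260204315185547)
[157 222] [ 0.4602 -0.1219  0.038 ]
[140 282] [ 0.5776 -0.2528  0.038 ]
[109 282] [ 0.5317 -0.2936  0.038 ]
[130 222] [ 0.4133 -0.1634  0.038 ]
```

```bash
python3 - <<'E'
from h import *
s=np.load("scene0.npz");t=np.load("top0.npz")
for n,d in(("top",t),("scene",s)):
    c=cloud(n,d["d"])
    k=(c[...,2]>-.02)&(c[...,2]<.02)&(c[...,0]>.3)&(c[...,0]<.7)&(abs(c[...,1])<.3)&(d["im"].max(2)<110)
    p=c[k]; A=np.c_[p[:,:2],np.ones(len(p))]; print(n,"table plane",np.linalg.lstsq(A,p[:,2],rcond=None)[0].round(4),np.median(p[:,2]))
    # white rack mask; manifold
    i=d["im"]
    k=(i.min(2)>200)&(c[...,2]>.025)&(c[...,2]<.05)&(c[...,0]>.38)&(c[...,0]<.62)&(c[...,1]<-.1)&(c[...,1]>-.33)
    print(" rack z",np.median(c[k][:,2]),k.sum())
    cs,_=cv2.findContours(k.astype(np.uint8),0,2); cc=max(cs,key=cv2.contourArea); h=cv2.convexHull(cc)
    w=np.array([onz(n,*q[0],.038)[:2] for q in h],np.float32); R=cv2.minAreaRect(w*1000); print(" rack rect mm",R)
    # hole: dark px within 20mm of expected
    P=np.array([[onz(n,u,v,.038)[:2] for u in range(512)] for v in range(384)])
    g=i.mean(2); mk=np.hypot(P[...,0]-.4543,P[...,1]+.165)<.018
    w=np.clip(235-g,0,None)*mk; v,u=np.mgrid[:384,:512]; a=(w*u).sum()/w.sum();b=(w*v).sum()/w.sum()
    print(" hole",a,b,onz(n,a,b,.038).round(4), "mask area mm2 eq", (w>60).sum())
    np.save(f"hole_{n}.npy",[a,b])
    # manifold top white at z=.051
    k=(i.min(2)>200)&(c[...,2]>.042)&(c[...,2]<.06)&(np.hypot(c[...,0]-.576,c[...,1]-.081)<.08)
    cs,_=cv2.findContours(k.astype(np.uint8),0,2); cc=max(cs,key=cv2.contourArea); h=cv2.convexHull(cc)
    w=np.array([onz(n,*q[0],.051)[:2] for q in h],np.float32); print(" manif",cv2.minAreaRect(w*1000), np.median(c[k][:,2]))
a=np.load("hole_top.npy");b=np.load("hole_scene.npy");print(tri("top",a,"scene",b))
# brass tip: cone shape in top
i=t["im"].astype(int); print((i[...,2]-i[...,0])[196:214,236:256])
E
```

```text
top table plane [-0.0015 -0.0014  0.0011] 0.0003350936682158579
 rack z 0.038395735013112484 988
 rack rect mm ((491.4704895019531, -210.52249145507812), (60.82188415527344, 178.77011108398438), 41.560279846191406)Traceback (most recent call last):
  File "<stdin>", line 14, in <module>
  File "h.py", line 8, in onz
    o,d=ray(n,u,v); return o+d*(z-o[2])/d[2]
        ~~~^^^^^^^
  File "h.py", line 6, in ray
    K,R,t=cam(n); d=R.T@np.linalg.solve(K,[u,v,1.]); return -R.T@t,d
          ~~~^^^
  File "h.py", line 4, in cam
    p=eyes.camera_params(n); K=np.array(p["intrinsics"],float); R=cv2.Rodrigues(np.array(p["rvec"],float))[0]; t=np.array(p["tvec"],float).ravel(); return K,R,t
ValueError: time passes only in moves, steps and waits
```

```bash
python3 - <<'E'
import re
s=open('h.py').read()
s=s.replace('def cam(n):\n','import functools\n@functools.lru_cache\ndef cam(n):\n'); open('h.py','w').write(s)
E
python3 - <<'E'
from h import *
s=np.load("scene0.npz");t=np.load("top0.npz")
for n,d in(("top",t),("scene",s)):
    c=cloud(n,d["d"]); i=d["im"]
    k=(i.min(2)>170)&(c[...,2]>.025)&(c[...,2]<.05)&(c[...,0]>.38)&(c[...,0]<.62)&(c[...,1]<-.1)&(c[...,1]>-.33)
    print(n," rack z",np.median(c[k][:,2]),k.sum())
    cs,_=cv2.findContours(k.astype(np.uint8),0,2); cc=max(cs,key=cv2.contourArea); h=cv2.convexHull(cc)
    w=np.array([onz(n,*q[0],.038)[:2] for q in h],np.float32); R=cv2.minAreaRect(w*1000); print(" rack rect mm",R)
    v,u=np.mgrid[:384,:512]
    P=np.stack([onz(n,uu,vv,.038)[:2] for uu,vv in zip(u.ravel(),v.ravel())]).reshape(384,512,2)
    g=i.mean(2); mk=np.hypot(P[...,0]-.4543,P[...,1]+.165)<.018
    w=np.clip(235-g,0,None)*mk; a=(w*u).sum()/w.sum();b=(w*v).sum()/w.sum()
    print(" hole",a,b,onz(n,a,b,.038).round(4), (w>60).sum())
    np.save(f"hole_{n}.npy",[a,b])
    k=(i.min(2)>200)&(c[...,2]>.042)&(c[...,2]<.06)&(np.hypot(c[...,0]-.576,c[...,1]-.081)<.08)
    cs,_=cv2.findContours(k.astype(np.uint8),0,2); cc=max(cs,key=cv2.contourArea); h=cv2.convexHull(cc)
    w=np.array([onz(n,*q[0],.051)[:2] for q in h],np.float32); print(" manif",cv2.minAreaRect(w*1000), np.median(c[k][:,2]))
a=np.load("hole_top.npy");b=np.load("hole_scene.npy");print(tri("top",a,"scene",b))
i=t["im"].astype(int); print((i[...,2]-i[...,0])[196:214,236:256])
E
```

```text
top  rack z 0.03838204609758394 1024
 rack rect mm ((491.7483825683594, -209.97930908203125), (61.9585075378418, 180.39431762695312), 41.560279846191406)
 hole 327.9989486260453 249.56826762246112 [ 0.4514 -0.165   0.038 ] 44
 manif ((578.1368408203125, 81.36692810058594), (108.07833862304688, 47.80673599243164), 74.98690795898438) 0.050897418317055104
scene  rack z 0.037396696888896776 1339
 rack rect mm ((496.9432373046875, -208.4932861328125), (61.95517349243164, 178.38206481933594), 41.57499313354492)
 hole 140.35729088168802 231.04493217784474 [ 0.4566 -0.1656  0.038 ] 34
 manif ((574.4882202148438, 54.14898681640625), (48.58871078491211, 49.705345153808594), 73.22600555419922) 0.0504374240700058
(array([ 0.45210961, -0.1646119 ,  0.03436378]), np.float64(0.002293965284797394))
[[  7   7  12   7   9   0   8   3   3  -2   1  -1  -2  -2  -3   0   0  -2
   -3  -1]
 [  2  11   4   6   4   8   8   7   8   0  12   4   2   1   1  -4  -3  -2
   -1  -1]
 [  3   5   0   1  -1   8   4   9   6   6   6   4   0  12  10   0   3   0
    0  -3]
 [ -1   0   2   3   3   4   0   6  -2   5  10   8  
[... 524 characters left out ...]
   3   8
    8   7]
 [ -3  -1   1   6   5  -5  74 118 144 137 134 134 132  48   4   4   8   7
    6   7]
 [  1   1  -2   1  11  20  -7 128 129 130 118 148  90  -7  44   9   2   9
   10   8]
 [  3   2   1   1   8   4  -2  -7 132  92 137  90 -13  -2   3   6   3   8
    7   2]
 [ -3  -3  -3   0  -2  11   5  -2  -8 -14 -15  -5   1   5  11   1   7   7
   -2   0]
 [  4   4   3   0  -5  12  12   9   7   8   5   5   8  11   4   4   5  -3
    0   1]
 [  0   1   1   3   2   5   1   1   8  10  10  10   3   1   5   6  -3  -2
   -2  -3]
 [ -1   0   1   2   0   0   3   0   1   2   4   5   2   3   0  -1   0   0
    0  -2]
 [-13  -5  -2   4   2   2   1   2   0   2   1   0   0   1  -2  -3  -5  -4
   -1  -1]]
```

```bash
cat >> h.py <<'E'
from scipy.spatial.transform import Rotation as Ro
def st(target=None,yaw=None):
    s=r.get_state(); M=Ro.from_quat(s["eef_rot"]).as_matrix(); p=np.array(s["tool_pos"])
    print("t",round(s["clock"],2),"tcp",p.round(4),"q",np.round(s["q"],2).tolist(),"F",np.round(s["contact_force"],1).tolist(),"M",np.round(s["moment"],2).tolist(),"open",round(s["opening"],3))
    print("toolx",M[:,0].round(4),"tooly",M[:,1].round(4),"jaw yaw deg",np.degrees(np.arctan2(M[1,1],M[0,1])).round(2))
    g=p+.147*M[:,0]; print("grasp pt",g.round(4))
    if target is not None:
        print("shift to TCP target mm (tool xyz):",(M.T@(np.array(target)-p)*1000).round(1))
    return s,M,p
E
python3 -c "
from h import *
st([.580,.082,.40])"
```

```text
t 0.1 tcp [0.2159 0.5862 0.404 ] q [-1.18, 0.69, -0.19, 1.57, 0.16, 0.9, -0.22] F [0.3, -0.4, -0.1] M [-0.03, 0.07, -0.01] open 0.998
toolx [-5.0e-04 -1.6e-03 -1.0e+00] tooly [ 0.3455  0.9384 -0.0017] jaw yaw deg 69.79
grasp pt [0.2158 0.586  0.257 ]
shift to TCP target mm (tool xyz): [   4.6 -347.4  515.9]
```

Call:
carry_out(targets="1 0 -10 15 0;1 0 -21 31 0;1 0 -21 31 0;1 0 -21 31 0;1 0 -21 31 0;1 0 -21 31 0;1 0 -21 31 0;1 0 -21 31 0;1 0 -21 31 0;1 0 -21 31 0;1 0 -21 31 0;1 0 -21 31 0;1 0 -21 31 0;1 0 -21 31 0;1 0 -21 31 0;1 0 -21 31 0;1 0 -17 25 0;1 5 -6 11 0;1 0 0 0 0;1 0 0 0 0")

```text
clock: 1.77
tool_pos: [0.5793, 0.0825, 0.3989]
eef_rot: [0.124, 0.697, -0.124, 0.695]
contact_force: [-0.3, 0.7, 0.5]
opening: 1.004
```

```bash
python3 -c "
from h import *
st([.580,.082,.30])"
```

```text
t 1.77 tcp [0.5793 0.0825 0.3989] q [-0.07, 0.65, -0.26, 1.69, 0.21, 0.83, 0.8] F [-0.3, 0.7, 0.5] M [0.04, 0.07, 0.0] open 1.004
toolx [-0.0022  0.0011 -1.    ] tooly [3.454e-01 9.385e-01 2.000e-04] jaw yaw deg 69.8
grasp pt [0.5789 0.0827 0.2519]
shift to TCP target mm (tool xyz): [98.9 -0.2  1.1]
```

Call:
carry_out(targets="1 10 0 1 0;1 25 0 0 0;1 25 0 0 0;1 9 0 0 0;1 0 0 0 0")

```text
clock: 2.18
tool_pos: [0.5791, 0.0832, 0.3283]
eef_rot: [0.122, 0.698, -0.123, 0.694]
contact_force: [-1.0, -0.3, -0.3]
opening: 1.0
```

```bash
python3 - <<'E'
from h import *
st([.580,.082,.271])
for n,b in(("scene",(130,230,200,320)),("top",(150,270,180,320))):
    im,d=eyes.snapshot(n); np.savez(n+"1.npz",im=im,d=d)
    cv2.imwrite(f"pics/{n}1.png",cv2.resize(im[b[0]:b[1],b[2]:b[3]],None,fx=5,fy=5,interpolation=cv2.INTER_CUBIC))
E
```

```text
t 2.18 tcp [0.5791 0.0832 0.3283] q [-0.08, 0.74, -0.24, 1.76, 0.25, 0.68, 0.76] F [-1.0, -0.3, -0.3] M [-0.0, -0.03, 0.0] open 1.0
toolx [-5.9e-03 -1.0e-04 -1.0e+00] tooly [ 0.3422  0.9396 -0.0021] jaw yaw deg 69.99
grasp pt [0.5782 0.0831 0.1813]
shift to TCP target mm (tool xyz): [57.3 -0.6  1.6]
```

View pics/scene1.png

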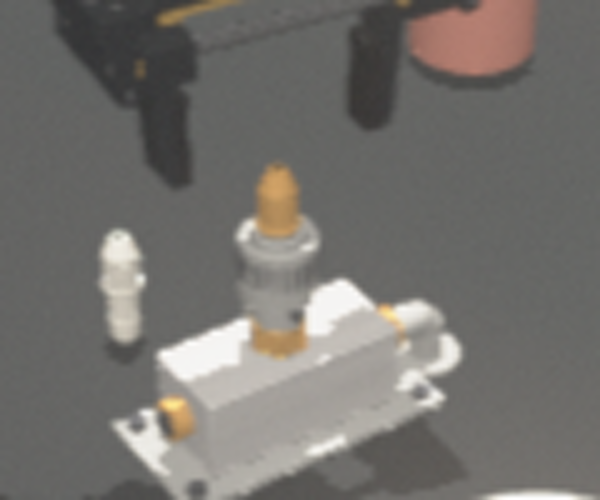

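View pics/top1.png

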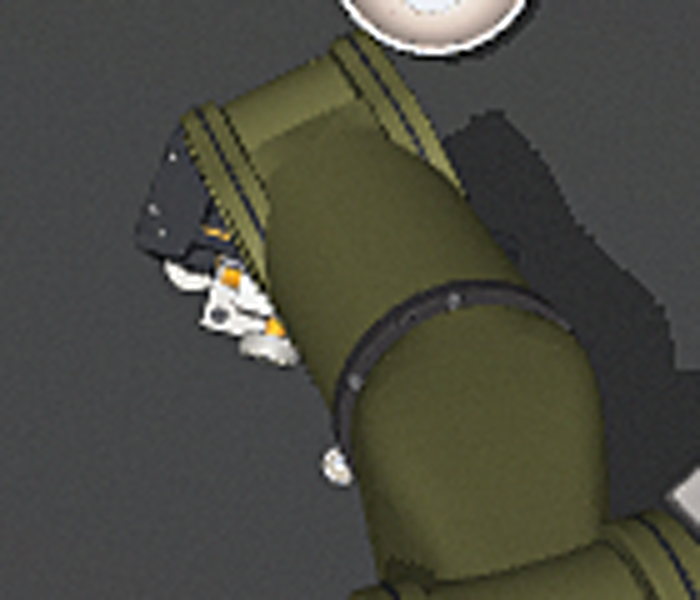

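Scene1 shows the open fingers straddling the nozzle in line with it: tips at (235.5,166.5) and (274,155), nozzle tip at (255,163). I'll compare the seen fingertips with the arm's own reading.

```bash
python3 - <<'E'
from h import *
s,M,p=st([.580,.082,.271])
t=p+.166*M[:,0]
for sgn in(-1,1):
    for w in (.044,.0615): print(sgn,w,t+sgn*w*M[:,1],(proj("scene",t+sgn*w*M[:,1])-[200,130])*5)
print(proj("scene",t), (proj("scene",t)-[200,130])*5)
for P in ([.580,.082,.151],[.5755,.081,.151],[.582,.0845,.151]): print(P,(proj("scene",P)-[200,130])*5)
E
```

```text
t 2.28 tcp [0.5806 0.0827 0.331 ] q [-0.08, 0.74, -0.24, 1.75, 0.25, 0.68, 0.76] F [0.5, -0.4, -0.7] M [-0.0, 0.01, 0.02] open 1.001
toolx [-1.e-04  7.e-04 -1.e+00] tooly [3.436e-01 9.391e-01 6.000e-04] jaw yaw deg 69.9
grasp pt [0.5806 0.0828 0.184 ]
shift to TCP target mm (tool xyz): [60.  -0.9 -0.3]
-1 0.044 [0.56547438 0.04149342 0.1650218 ] [184.31833752 167.52379951]
-1 0.0615 [0.55946172 0.02505877 0.16501103] [148.46896365 178.215202  ]
1 0.044 [0.59570947 0.12413625 0.16507595] [357.13408597 115.98474813]
1 0.0615 [0.60172213 0.1405709  0.16508671] [390.08924759 106.1564901 ]
[254.44855029 158.26039887] [272.24275147 141.30199433]
[0.58, 0.082, 0.151] [270.36108367 167.49595447]
[0.5755, 0.081, 0.151] [261.57355419 164.74633585]
[0.582, 0.0845, 0.151] [277.30437078 166.81579406]
```

Call:
carry_out(targets="1 20 0 0 0;1 25 0 0 0;1 12 0 0 0;1 3 0 0 0;0.5 0 0 0 0;0.5 0 0 0 0;0.5 0 0 0 0", force=5)

```text
clock: 2.87
tool_pos: [0.5814, 0.0815, 0.2721]
eef_rot: [0.125, 0.695, -0.124, 0.697]
contact_force: [1.3, -0.0, -0.7]
opening: 0.799
```

```bash
python3 - <<'E'
from h import *
st([.581,.083,.271])
im,d=eyes.snapshot("scene"); b=(130,230,200,320)
cv2.imwrite(f"pics/scene2.png",cv2.resize(im[b[0]:b[1],b[2]:b[3]],None,fx=6,fy=6,interpolation=cv2.INTER_CUBIC))
st()
E
```

```text
t 2.87 tcp [0.5814 0.0815 0.2721] q [-0.1, 0.83, -0.2, 1.79, 0.29, 0.55, 0.73] F [1.3, -0.0, -0.7] M [0.03, -0.01, -0.02] open 0.799
toolx [ 2.4e-03  7.0e-04 -1.0e+00] tooly [0.3456 0.9384 0.0015] jaw yaw deg 69.78
grasp pt [0.5818 0.0816 0.1251]
shift to TCP target mm (tool xyz): [ 1.1  1.2 -0.9]
t 2.92 tcp [0.5814 0.0815 0.272 ] q [-0.1, 0.83, -0.2, 1.79, 0.29, 0.55, 0.73] F [0.3, 0.2, 0.4] M [-0.02, 0.01, 0.03] open 0.751
toolx [ 2.4e-03  6.0e-04 -1.0e+00] tooly [0.3456 0.9384 0.0014] jaw yaw deg 69.78
grasp pt [0.5817 0.0816 0.125 ]
```

View pics/scene2.png

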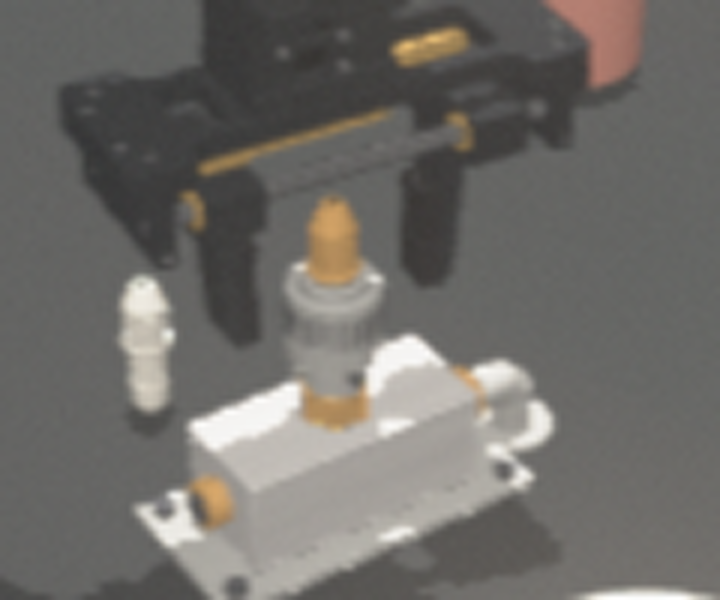

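Fingers are beside the sleeve, evenly spread about it (inner edges 258 and 403, nozzle 333 in the crop). I'll close lightly and read the side force.

Call:
carry_out(targets="0.4 0 0 0 0;0.4 0 0 0 0;0.4 0 0 0 0;0.4 0 0 0 0;0.4 0 0 0 0;0.4 0 0 0 0;0.4 0 0 0 0;0.4 0 0 0 0", force=5)

```text
clock: 3.58
tool_pos: [0.5815, 0.0832, 0.271]
eef_rot: [0.125, 0.696, -0.122, 0.697]
contact_force: [1.9, 4.8, -2.0]
opening: 0.429
```

```bash
python3 - <<'E'
from h import *
s,M,p=st([.581,.083,.271])
print("F tool",M.T@np.array(s["contact_force"]))
E
```

```text
t 3.58 tcp [0.5815 0.0832 0.271 ] q [-0.1, 0.83, -0.2, 1.79, 0.28, 0.55, 0.73] F [1.9, 4.8, -2.0] M [1.03, -0.46, 0.03] open 0.429
toolx [ 0.0026  0.0034 -1.    ] tooly [0.3441 0.9389 0.0041] jaw yaw deg 69.87
grasp pt [0.5819 0.0837 0.124 ]
shift to TCP target mm (tool xyz): [ 0.  -0.4 -0.4]
F tool [1.9827919  5.13969676 0.13298982]
```

Call:
carry_out(targets="0.4 0 1 0 0;0.4 0 0 0 0;0.4 0 0 0 0")

```text
clock: 3.83
tool_pos: [0.5817, 0.0834, 0.271]
eef_rot: [0.125, 0.696, -0.123, 0.697]
contact_force: [1.9, 5.4, 0.2]
opening: 0.433
```

```bash
cat > f.py <<'E'
from h import *
s,M,p=st([.581,.083,.271])
print("F tool",(M.T@np.array(s["contact_force"])).round(1),"M tool",(M.T@np.array(s["moment"])).round(2))
E
python3 f.py
```

```text
t 3.83 tcp [0.5817 0.0834 0.271 ] q [-0.1, 0.83, -0.2, 1.79, 0.28, 0.55, 0.73] F [1.9, 5.4, 0.2] M [1.05, -0.38, -0.0] open 0.433
toolx [ 0.0018  0.0021 -1.    ] tooly [0.3447 0.9387 0.0026] jaw yaw deg 69.84
grasp pt [0.5819 0.0837 0.124 ]
shift to TCP target mm (tool xyz): [ 0.  -0.6 -0.5]
F tool [-0.2  5.7 -0.1] M tool [0.   0.   1.12]
```

Call:
carry_out(targets="0.4 0 1.5 0 0;0.4 0 0 0 0;0.4 0 0 0 0")

```text
clock: 4.08
tool_pos: [0.5818, 0.0838, 0.2709]
eef_rot: [0.124, 0.696, -0.124, 0.696]
contact_force: [1.0, 2.6, 1.5]
opening: 0.431
```

```bash
python3 f.py
```

```text
t 4.08 tcp [0.5818 0.0838 0.2709] q [-0.11, 0.83, -0.2, 1.79, 0.28, 0.55, 0.73] F [1.0, 2.6, 1.5] M [0.66, -0.26, 0.01] open 0.431
toolx [ 5.e-04  2.e-04 -1.e+00] tooly [3.455e-01 9.384e-01 4.000e-04] jaw yaw deg 69.79
grasp pt [0.5819 0.0838 0.1239]
shift to TCP target mm (tool xyz): [-0.1 -1.  -0.5]
F tool [-1.5  2.8  0.1] M tool [-0.01 -0.02  0.71]
```

Call:
carry_out(targets="0.4 0 1.4 0 0;0.4 0 0 0 0;0.65 0 0 0 0;0.65 0 0 0 0;0.65 0 0 0 0;0.65 0 0 0 0;0.65 0 0 0 0")

```text
clock: 4.67
tool_pos: [0.582, 0.0847, 0.2704]
eef_rot: [0.124, 0.696, -0.124, 0.696]
contact_force: [-0.9, 0.9, 1.1]
opening: 0.652
```

```bash
python3 f.py
```

```text
t 4.67 tcp [0.582  0.0847 0.2704] q [-0.11, 0.83, -0.2, 1.79, 0.28, 0.56, 0.73] F [-0.9, 0.9, 1.1] M [0.03, 0.02, 0.01] open 0.652
toolx [-8.e-04 -4.e-04 -1.e+00] tooly [ 3.457e-01  9.383e-01 -7.000e-04] jaw yaw deg 69.77
grasp pt [0.5819 0.0847 0.1234]
shift to TCP target mm (tool xyz): [-0.6 -2.  -0.4]
F tool [-1.1  0.6 -1.1] M tool [-0.01  0.03  0.02]
```

Call:
carry_out(targets="0.65 0 0 0 0.06;0.65 0 0 0 0.12;0.65 0 0 0 0.12;0.65 0 0 0 0.12;0.65 0 0 0 0.12;0.65 0 0 0 0.12;0.65 0 0 0 0.12;0.65 0 0 0 0.12;0.65 0 0 0 0.12;0.65 0 0 0 0.12;0.65 0 0 0 0.12;0.65 0 0 0 0.12;0.65 0 0 0 0.12;0.65 0 0 0 0.07;0.65 0 0 0 0;0.4 0 0 0 0;0.4 0 0 0 0;0.4 0 0 0 0;0.4 0 0 0 0;0.4 0 0 0 0")

```text
clock: 6.33
tool_pos: [0.5817, 0.0851, 0.2706]
eef_rot: [-0.579, -0.405, 0.58, -0.404]
contact_force: [-2.6, 0.5, 0.7]
opening: 0.428
```

```bash
python3 f.py
```

```text
t 6.33 tcp [0.5817 0.0851 0.2706] q [-0.34, 0.84, 0.2, 1.8, -0.3, 0.54, -0.3] F [-2.6, 0.5, 0.7] M [0.11, 0.48, 0.01] open 0.428
toolx [-1.6e-03  6.0e-04 -1.0e+00] tooly [ 0.9389 -0.3442 -0.0017] jaw yaw deg -20.13
grasp pt [0.5815 0.0852 0.1236]
shift to TCP target mm (tool xyz): [-0.4  0.1  2.2]
F tool [-0.7 -2.7  0.4] M tool [-0.01 -0.06 -0.49]
```

Call:
carry_out(targets="0.4 0 -1.2 0 0;0.4 0 0 0 0;0.4 0 0 0 0;0.4 0 0 0 0", force=20)

```text
clock: 6.67
tool_pos: [0.5813, 0.0852, 0.2707]
eef_rot: [0.58, 0.405, -0.58, 0.405]
contact_force: [0.7, 0.2, -2.1]
opening: 0.427
```

```bash
python3 f.py
```

```text
t 6.67 tcp [0.5813 0.0852 0.2707] q [-0.34, 0.84, 0.2, 1.8, -0.3, 0.53, -0.3] F [0.7, 0.2, -2.1] M [-0.13, -0.02, 0.02] open 0.427
toolx [ 7.e-04 -2.e-04 -1.e+00] tooly [ 9.387e-01 -3.448e-01  7.000e-04] jaw yaw deg -20.17
grasp pt [0.5814 0.0852 0.1237]
shift to TCP target mm (tool xyz): [-0.3  0.5  2.2]
F tool [ 2.1  0.6 -0.4] M tool [-0.02 -0.11  0.06]
```

Call:
carry_out(targets="0.4 1 0 0 0;0.4 0.5 0 0 0;0.4 0.5 0 0 0;0.4 0 0 0 0;0.4 0 0 0 0")

```text
clock: 7.08
tool_pos: [0.5813, 0.0852, 0.2691]
eef_rot: [0.58, 0.404, -0.58, 0.405]
contact_force: [0.2, -0.3, 4.5]
opening: 0.423
```

```bash
python3 f.py
```

```text
t 7.08 tcp [0.5813 0.0852 0.2691] q [-0.34, 0.84, 0.2, 1.8, -0.3, 0.53, -0.3] F [0.2, -0.3, 4.5] M [-0.22, 0.17, 0.0] open 0.423
toolx [ 9.e-04 -0.e+00 -1.e+00] tooly [ 9.386e-01 -3.449e-01  8.000e-04] jaw yaw deg -20.18
grasp pt [0.5814 0.0852 0.1221]
shift to TCP target mm (tool xyz): [-1.9  0.5  2.2]
F tool [-4.5  0.3  0.2] M tool [-0.   -0.26 -0.09]
```

Call:
carry_out(targets="0.4 0.7 0 0 0;0.4 0.8 0 0 0;0.4 0 0 0 0;0.4 0 0 0 0")

```text
clock: 7.42
tool_pos: [0.5813, 0.0852, 0.2686]
eef_rot: [0.58, 0.404, -0.579, 0.405]
contact_force: [-2.6, -0.1, 14.2]
opening: 0.423
```

```bash
python3 f.py
```

```text
t 7.42 tcp [0.5813 0.0852 0.2686] q [-0.34, 0.84, 0.2, 1.8, -0.3, 0.53, -0.3] F [-2.6, -0.1, 14.2] M [-0.19, 0.63, 0.02] open 0.423
toolx [ 1.2e-03  3.0e-04 -1.0e+00] tooly [ 0.9386 -0.3451  0.001 ] jaw yaw deg -20.19
grasp pt [0.5814 0.0852 0.1216]
shift to TCP target mm (tool xyz): [-2.4  0.5  2.1]
F tool [-14.2  -2.4   0.9] M tool [-0.02 -0.39 -0.53]
```

Call:
carry_out(targets="0.4 -0.4 0 0 0;0.4 0 0 0 0.06;0.4 0 0 0 0.06;0.4 0 0 0 0.06;0.4 0 0 0 0.06;0.4 0 0 0 0.04;0.4 0 0 0 0")

```text
clock: 8.0
tool_pos: [0.5814, 0.0852, 0.2687]
eef_rot: [0.631, 0.319, -0.63, 0.32]
contact_force: [-1.6, -0.7, 11.4]
opening: 0.426
```

```bash
python3 f.py
```

```text
t 8.0 tcp [0.5814 0.0852 0.2687] q [-0.38, 0.85, 0.27, 1.8, -0.4, 0.54, -0.48] F [-1.6, -0.7, 11.4] M [-0.25, 0.42, 0.04] open 0.426
toolx [ 1.7e-03 -2.0e-04 -1.0e+00] tooly [ 0.8058 -0.5922  0.0015] jaw yaw deg -36.32
grasp pt [0.5817 0.0852 0.1217]
shift to TCP target mm (tool xyz): [-2.3  0.9  2. ]
F tool [-11.4  -0.8   1.5] M tool [-0.04 -0.45 -0.19]
```

Call:
carry_out(targets="0.4 0 0 0 0.04;0.4 0 0 0 0.04;0.4 0 0 0 0")

```text
clock: 8.25
tool_pos: [0.5815, 0.0851, 0.2687]
eef_rot: [0.644, 0.293, -0.643, 0.294]
contact_force: [-0.4, -1.4, 9.8]
opening: 0.424
```

Call:
carry_out(targets="0.4 0 0 0 0.04;0.4 0 0 0 0.04;0.4 0 0 0 0")

```text
clock: 8.5
tool_pos: [0.5815, 0.085, 0.2686]
eef_rot: [0.655, 0.267, -0.654, 0.268]
contact_force: [0.3, -1.2, 8.8]
opening: 0.424
```

```bash
python3 f.py
```

```text
t 8.5 tcp [0.5815 0.085  0.2686] q [-0.4, 0.86, 0.31, 1.81, -0.46, 0.55, -0.58] F [0.3, -1.2, 8.8] M [-0.3, 0.26, -0.01] open 0.424
toolx [ 2.e-03 -3.e-04 -1.e+00] tooly [ 0.701  -0.7132  0.0016] jaw yaw deg -45.49
grasp pt [0.5818 0.085  0.1216]
shift to TCP target mm (tool xyz): [-2.4  1.1  1.8]
F tool [-8.8  1.   0.6] M tool [ 0.01 -0.4   0.03]
```

Call:
carry_out(targets="0.4 0.5 0 0 0;0.4 0 0 0 0;0.4 0 0 0 0")

```text
clock: 8.75
tool_pos: [0.5815, 0.085, 0.2683]
eef_rot: [0.655, 0.268, -0.654, 0.269]
contact_force: [0.0, -0.4, 11.2]
opening: 0.426
```

Call:
carry_out(targets="0.4 0 0 0 0.04;0.4 0 0 0 0.04;0.4 0 0 0 0")

```text
clock: 9.0
tool_pos: [0.5816, 0.085, 0.268]
eef_rot: [0.665, 0.241, -0.664, 0.242]
contact_force: [-0.6, -1.2, 8.0]
opening: 0.424
```

Call:
carry_out(targets="0.4 0 0 0 0.04;0.4 0 0 0 0.04;0.4 0 0 0 0")

```text
clock: 9.25
tool_pos: [0.5816, 0.085, 0.2675]
eef_rot: [0.674, 0.214, -0.673, 0.215]
contact_force: [1.0, -1.3, 4.4]
opening: 0.426
```

```bash
python3 f.py
```

```text
t 9.25 tcp [0.5816 0.085  0.2675] q [-0.42, 0.87, 0.35, 1.81, -0.52, 0.56, -0.69] F [1.0, -1.3, 4.4] M [-0.35, 0.02, 0.0] open 0.426
toolx [ 1.9e-03 -7.0e-04 -1.0e+00] tooly [ 0.5789 -0.8154  0.0017] jaw yaw deg -54.63
grasp pt [0.5819 0.0849 0.1205]
shift to TCP target mm (tool xyz): [-3.5  1.3  1.6]
F tool [-4.4  1.7 -0.1] M tool [-0.   -0.22  0.27]
```

Call:
carry_out(targets="0.4 0.7 0 0 0;0.4 0 0 0 0;0.4 0 0 0 0")

```text
clock: 9.5
tool_pos: [0.5816, 0.085, 0.2667]
eef_rot: [0.674, 0.215, -0.673, 0.216]
contact_force: [1.7, -2.9, 4.8]
opening: 0.425
```

```bash
python3 f.py
```

```text
t 9.5 tcp [0.5816 0.085  0.2667] q [-0.42, 0.87, 0.35, 1.81, -0.52, 0.56, -0.69] F [1.7, -2.9, 4.8] M [-0.47, -0.14, 0.02] open 0.425
toolx [ 1.9e-03 -6.0e-04 -1.0e+00] tooly [ 0.5804 -0.8144  0.0015] jaw yaw deg -54.52
grasp pt [0.5819 0.0849 0.1197]
shift to TCP target mm (tool xyz): [-4.3  1.2  1.6]
F tool [-4.8  3.3  0.3] M tool [-0.02 -0.16  0.47]
```

Call:
carry_out(targets="0.4 0.7 1 0 0;0.4 0.8 0 0 0;0.4 0 0 0 0")

```text
clock: 9.75
tool_pos: [0.5818, 0.0848, 0.2649]
eef_rot: [0.674, 0.216, -0.673, 0.215]
contact_force: [1.4, -1.2, 5.8]
opening: 0.427
```

```bash
python3 f.py; python3 - <<'E'
from h import *
im,d=eyes.snapshot("scene"); b=(140,215,215,300)
cv2.imwrite(f"pics/scene3.png",cv2.resize(im[b[0]:b[1],b[2]:b[3]],None,fx=8,fy=8,interpolation=cv2.INTER_CUBIC))
E
```

```text
t 9.75 tcp [0.5818 0.0848 0.2649] q [-0.42, 0.87, 0.35, 1.81, -0.52, 0.56, -0.69] F [1.4, -1.2, 5.8] M [-0.19, 0.01, 0.05] open 0.427
toolx [ 5.e-04  5.e-04 -1.e+00] tooly [ 5.806e-01 -8.142e-01 -1.000e-04] jaw yaw deg -54.51
grasp pt [0.5819 0.0848 0.1179]
shift to TCP target mm (tool xyz): [-6.1  0.9  1.7]
F tool [-5.8  1.8 -0.4] M tool [-0.05 -0.12  0.15]
```

View pics/scene3.png

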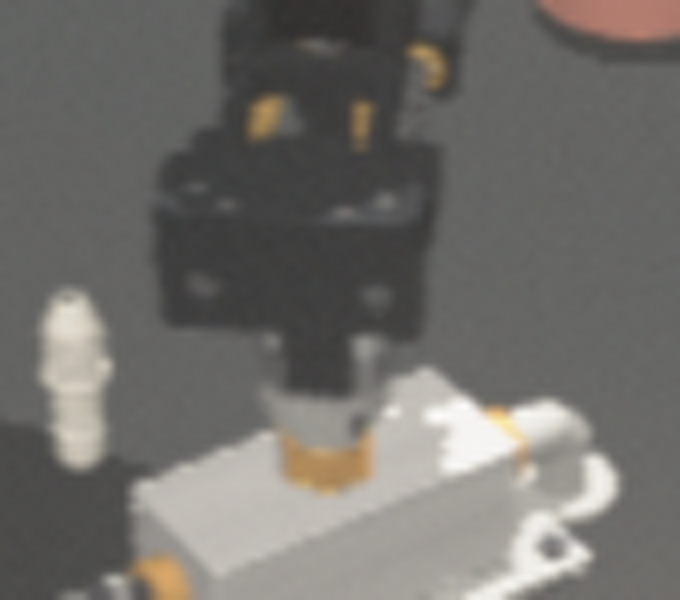

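The pin's dark end now lies inside the sleeve's rim, at crop (355,425), and the force is only the spring's. So the notch is over the pin, and I'll go on down to the stop.

Call:
carry_out(targets="0.4 0.7 0.5 0 0;0.4 0.7 0 0 0;0.4 0.6 0 0 0;0.4 0 0 0 0")

```text
clock: 10.13
tool_pos: [0.5819, 0.0847, 0.263]
eef_rot: [0.674, 0.216, -0.673, 0.215]
contact_force: [-0.5, 0.6, 5.7]
opening: 0.427
```

```bash
python3 f.py
```

```text
t 10.13 tcp [0.5819 0.0847 0.263 ] q [-0.42, 0.87, 0.35, 1.81, -0.52, 0.55, -0.69] F [-0.5, 0.6, 5.7] M [-0.1, 0.13, 0.02] open 0.427
toolx [-0.     0.001 -1.   ] tooly [ 5.808e-01 -8.140e-01 -8.000e-04] jaw yaw deg -54.49
grasp pt [0.5819 0.0848 0.116 ]
shift to TCP target mm (tool xyz): [-8.   0.8  1.7]
F tool [-5.7 -0.8  0. ] M tool [-0.02 -0.17  0.  ]
```

Call:
carry_out(targets="0.4 0.5 0 0 0;0.4 0.3 0 0 0;0.4 0 0 0 0;0.4 0 0 0 0")

```text
clock: 10.47
tool_pos: [0.5819, 0.0847, 0.2625]
eef_rot: [0.674, 0.216, -0.673, 0.215]
contact_force: [0.5, 0.3, 7.7]
opening: 0.426
```

```bash
python3 f.py
```

```text
t 10.47 tcp [0.5819 0.0847 0.2625] q [-0.42, 0.87, 0.35, 1.81, -0.52, 0.55, -0.69] F [0.5, 0.3, 7.7] M [-0.09, 0.15, -0.03] open 0.426
toolx [-0.      0.0011 -1.    ] tooly [ 0.5808 -0.8141 -0.0009] jaw yaw deg -54.5
grasp pt [0.5819 0.0848 0.1155]
shift to TCP target mm (tool xyz): [-8.5  0.8  1.7]
F tool [-7.7 -0.  -0.6] M tool [ 0.03 -0.17 -0.02]
```

Call:
carry_out(targets="0.4 0.4 0 0 0;0.4 0.4 0 0 0;0.4 0 0 0 0;0.4 0 0 0 0")

```text
clock: 10.8
tool_pos: [0.5819, 0.0846, 0.2623]
eef_rot: [0.674, 0.216, -0.673, 0.215]
contact_force: [-1.5, 0.4, 12.3]
opening: 0.428
```

```bash
python3 f.py; python3 - <<'E'
from h import *
im,d=eyes.snapshot("scene"); b=(140,215,215,300)
cv2.imwrite(f"pics/scene4.png",cv2.resize(im[b[0]:b[1],b[2]:b[3]],None,fx=8,fy=8,interpolation=cv2.INTER_CUBIC))
E
```

```text
t 10.8 tcp [0.5819 0.0846 0.2623] q [-0.42, 0.87, 0.35, 1.81, -0.52, 0.55, -0.68] F [-1.5, 0.4, 12.3] M [-0.04, 0.45, -0.02] open 0.428
toolx [ 2.0e-04  1.4e-03 -1.0e+00] tooly [ 0.5807 -0.8141 -0.001 ] jaw yaw deg -54.5
grasp pt [0.5819 0.0848 0.1153]
shift to TCP target mm (tool xyz): [-8.8  0.8  1.7]
F tool [-12.3  -1.2   1. ] M tool [ 0.03 -0.39 -0.23]
```

View pics/scene4.png

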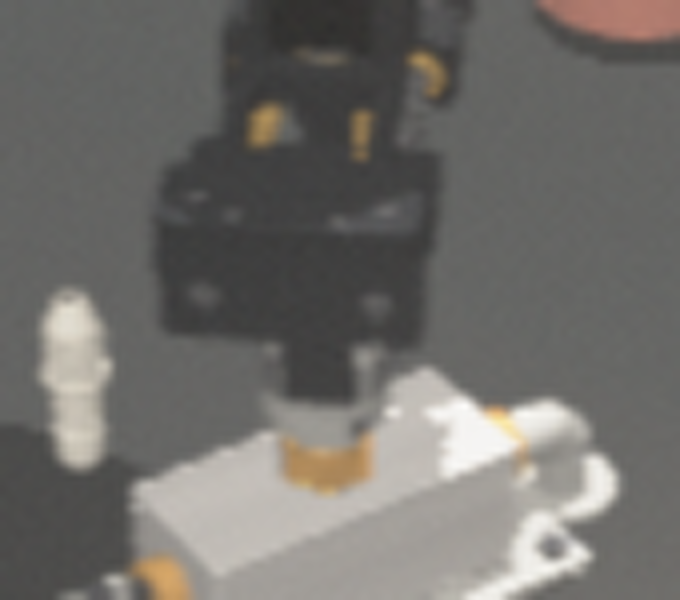

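```bash
python3 - <<'E'
from h import *
a=np.load("scene1.npz")["im"]; im,d=eyes.snapshot("scene"); np.savez("scene4.npz",im=im,d=d)
b=(160,210,235,280)
o=np.hstack([cv2.resize(x[b[0]:b[1],b[2]:b[3]],None,fx=8.8,fy=8.8,interpolation=cv2.INTER_NEAREST) for x in(a,im)])
cv2.imwrite("pics/cmp4.png",o)
for z in (.151,.157,.114,.082,.106,.074,.0795,.051): print(z,(proj("scene",[.582,.085,z])-[235,160])*8.8)
E
```

```text
0.151 [181.34948368  28.78130988]
0.157 [181.17710411   9.40876655]
0.114 [182.38193034 144.81082282]
0.082 [183.23452703 240.62824656]
0.106 [182.59848153 169.14750799]
0.074 [183.44212432 263.95866511]
0.0795 [183.29963436 247.94520771]
0.051 [184.02709624 329.69959825]
```

View pics/cmp4.png

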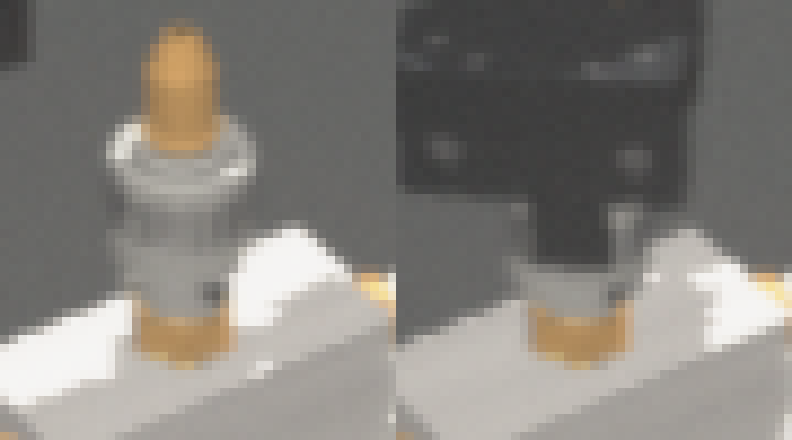

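The knurled part now reaches about 8 mm lower than before (wide edge at 270 against 240 in the crop), and the force rises at the end of travel. The sleeve is at its stop, so I'll let go and look.

Call:
carry_out(targets="0.7 0 0 0 0;0.7 0 0 0 0;0.7 0 0 0 0;0.7 0 0 0 0;0.7 0 0 0 0;0.7 0 0 0 0")

```text
clock: 11.4
tool_pos: [0.5818, 0.0843, 0.261]
eef_rot: [-0.673, -0.215, 0.674, -0.215]
contact_force: [-0.6, -0.5, 0.6]
opening: 0.7
```

Call:
carry_out(targets="0.7 -15 0 0 0;0.7 -18 0 0 0;0.7 0 0 0 -0.12;0.7 0 0 0 -0.12;0.7 0 0 0 -0.12;0.7 0 0 0 -0.12;0.7 0 0 0 -0.12;0.7 0 0 0 -0.12;0.7 0 0 0 -0.12;0.7 0 0 0 -0.12;0.7 0 0 0 -0.12;0.7 0 0 0 -0.12;0.7 0 0 0 -0.12;0.7 0 0 0 -0.12;0.7 0 0 0 -0.12;0.7 0 0 0 -0.12;0.7 0 0 0 0;0.7 0 0 0 0")

```text
clock: 12.9
tool_pos: [0.5819, 0.0839, 0.2942]
eef_rot: [0.29, 0.645, -0.29, 0.645]
contact_force: [0.5, 0.2, -0.2]
opening: 0.7
```

```bash
python3 f.py;  python3 - <<'E'
from h import *
a=np.load("scene1.npz")["im"]; im,d=eyes.snapshot("scene"); np.savez("scene5.npz",im=im,d=d)
b=(150,210,235,280)
o=np.hstack([cv2.resize(x[b[0]:b[1],b[2]:b[3]],None,fx=8.8,fy=8.8,interpolation=cv2.INTER_NEAREST) for x in(a,im)])
cv2.imwrite("pics/cmp5.png",o)
E
```

```text
t 12.9 tcp [0.5819 0.0839 0.2942] q [-0.18, 0.79, -0.07, 1.78, 0.09, 0.58, 0.42] F [0.5, 0.2, -0.2] M [-0.02, 0.06, 0.0] open 0.7
toolx [-3.e-04  3.e-04 -1.e+00] tooly [ 0.7489  0.6626 -0.    ] jaw yaw deg 41.5
grasp pt [0.5819 0.084  0.1472]
shift to TCP target mm (tool xyz): [23.2 -1.3  0.1]
F tool [0.2 0.5 0.2] M tool [-0.    0.02 -0.06]
```

View pics/cmp5.png

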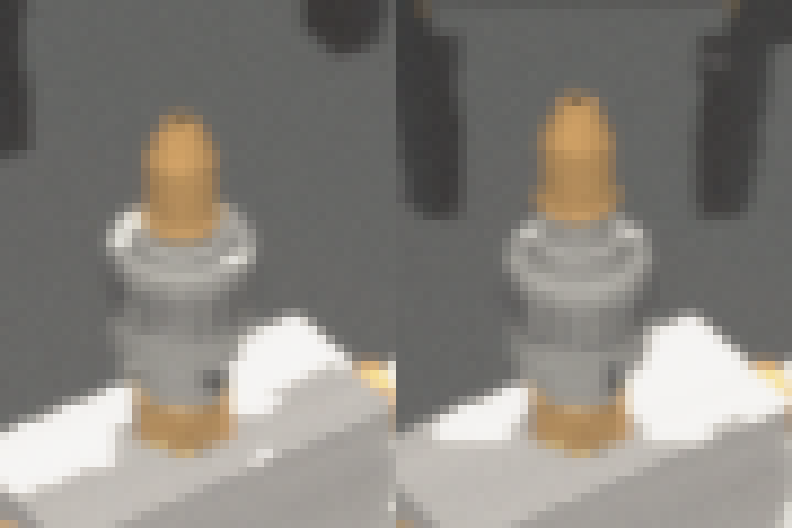

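The right half shows the nozzle popped up about 20 crop px (6 mm) and the sleeve staying down. I'll grip the knurled grip now.

Call:
carry_out(targets="0.15 -1.5 0 0 0;0.15 0 0 0 0;0.15 0 0 0 0;0.15 0 0 0 0;0.15 0 0 0 0;0.15 0 0 0 0;0.15 0 0 0 0;0.15 0 0 0 0;0.15 0 0 0 0;0.15 0 0 0 0;0.15 0 0 0 0;0.15 0 0 0 0;0.15 0 0 0 0", force=8)

```text
clock: 14.03
tool_pos: [0.5819, 0.0841, 0.2958]
eef_rot: [0.289, 0.645, -0.289, 0.645]
contact_force: [-1.6, -1.0, 1.0]
opening: 0.197
```

```bash
python3 f.py
```

```text
t 14.03 tcp [0.5819 0.0841 0.2958] q [-0.18, 0.79, -0.07, 1.78, 0.09, 0.58, 0.42] F [-1.6, -1.0, 1.0] M [-0.24, 0.22, 0.04] open 0.197
toolx [-3.e-04 -1.e-04 -1.e+00] tooly [ 7.466e-01  6.653e-01 -3.000e-04] jaw yaw deg 41.71
grasp pt [0.5818 0.0841 0.1488]
shift to TCP target mm (tool xyz): [24.8 -1.3  0.2]
F tool [-1.  -1.8 -0.3] M tool [-0.04 -0.03 -0.33]
```

Call:
carry_out(targets="0.15 0 -0.5 0 0;0.15 0 0 0 0;0.15 -2 0 0 0;0.15 -3 0 0 0;0.15 -4 0 0 0;0.15 -5 0 0 0;0.15 -5 0 0 0;0.15 0 0 0 0", force=30)

```text
clock: 14.7
tool_pos: [0.582, 0.0839, 0.3164]
eef_rot: [0.29, 0.645, -0.289, 0.646]
contact_force: [1.4, -0.2, -1.7]
opening: 0.192
```

```bash
python3 f.py
```

```text
t 14.7 tcp [0.582  0.0839 0.3164] q [-0.18, 0.75, -0.07, 1.77, 0.09, 0.62, 0.43] F [1.4, -0.2, -1.7] M [-0.05, -0.04, -0.01] open 0.192
toolx [ 2.4e-03  5.0e-04 -1.0e+00] tooly [0.7466 0.6653 0.0021] jaw yaw deg 41.71
grasp pt [0.5824 0.084  0.1694]
shift to TCP target mm (tool xyz): [45.4 -1.4 -0.1]
F tool [1.7 1.  1.1] M tool [ 0.01 -0.06  0.  ]
```

Free and easy. I'll continue up and look.

Call:
carry_out(targets="0.15 -12 0 0 0;0.15 -20 0 0 0;0.15 -20 0 0 0;0.15 -15 0 0 0;0.15 0 0 0 0;0.15 0 0 0 0")

```text
clock: 15.2
tool_pos: [0.5816, 0.0838, 0.3824]
eef_rot: [0.29, 0.645, -0.289, 0.646]
contact_force: [-0.5, 0.2, -1.8]
opening: 0.197
```

```bash
python3 f.py;  python3 - <<'E'
from h import *
a=np.load("scene1.npz")["im"]; im,d=eyes.snapshot("scene"); np.savez("scene6.npz",im=im,d=d)
b=(115,210,225,290)
o=np.hstack([cv2.resize(x[b[0]:b[1],b[2]:b[3]],None,fx=6,fy=6,interpolation=cv2.INTER_NEAREST) for x in(a,im)])
cv2.imwrite("pics/cmp6.png",o)
st([.4535,-.1652,.373])
E
```

```text
t 15.2 tcp [0.5816 0.0838 0.3824] q [-0.17, 0.66, -0.08, 1.71, 0.07, 0.77, 0.44] F [-0.5, 0.2, -1.8] M [-0.04, 0.02, -0.01] open 0.197
toolx [ 1.7e-03  4.0e-04 -1.0e+00] tooly [0.7466 0.6653 0.0015] jaw yaw deg 41.71
grasp pt [0.5818 0.0839 0.2354]
shift to TCP target mm (tool xyz): [ 1.114e+02 -1.200e+00  1.000e-01]
F tool [ 1.8 -0.2 -0.5] M tool [ 0.01 -0.02 -0.05]
t 15.25 tcp [0.5812 0.0838 0.3814] q [-0.17, 0.66, -0.08, 1.71, 0.07, 0.77, 0.44] F [0.8, -0.2, -0.7] M [-0.04, 0.0, -0.01] open 0.196
toolx [-5.e-04 -1.e-04 -1.e+00] tooly [ 7.465e-01  6.654e-01 -5.000e-04] jaw yaw deg 41.71
grasp pt [0.5811 0.0837 0.2344]
shift to TCP target mm (tool xyz): [   8.5 -261.   100.9]
```

View pics/cmp6.png

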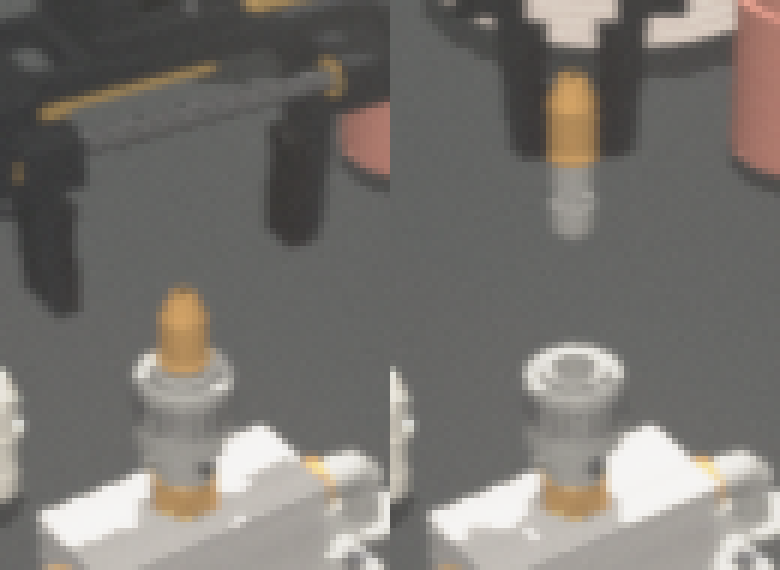

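Sleeve ring is back at its raised level (crop row 346 as before), and the nozzle hangs upright in the fingers. On to the rack.

Call:
carry_out(targets="0.15 0 -12 5 0;0.15 0 -24 9 0;0.15 0 -28 11 0;0.15 0 -28 11 0;0.15 0 -28 11 0;0.15 0 -28 11 0;0.15 0 -28 11 0;0.15 0 -28 11 0;0.15 0 -28 11 0;0.15 0 -18 8 0;0.15 0 -8 3 0;0.15 20 0 0 0;0.15 35 0 0 0;0.15 35 0 0 0;0.15 20 0 0 0;0.15 6 0 0 0;0.15 0 0 0 0;0.15 0 0 0 0")

```text
clock: 16.75
tool_pos: [0.4571, -0.1637, 0.2661]
eef_rot: [0.289, 0.645, -0.289, 0.645]
contact_force: [-1.0, 0.2, -0.8]
opening: 0.192
```

```bash
python3 f.py;  python3 - <<'E'
from h import *
im,d=eyes.snapshot("scene"); np.savez("scene7.npz",im=im,d=d)
b=(190,290,90,190)
cv2.imwrite("pics/scene7.png",cv2.resize(im[b[0]:b[1],b[2]:b[3]],None,fx=6,fy=6,interpolation=cv2.INTER_CUBIC))
im,d=eyes.snapshot("top"); np.savez("top7.npz",im=im,d=d)
cv2.imwrite("pics/top7.png",cv2.resize(im[190:290,280:400],None,fx=5,fy=5,interpolation=cv2.INTER_CUBIC))
s,M,p=st([.4565,-.164,.26])
for z in(.2048,.2048-.066,): print(proj("scene",p+M[:,0]*z), (proj("scene",p+M[:,0]*z)-[90,190])*6)
for P in([.4565,-.164,.038],[.452,-.165,.038]):print((proj("scene",P)-[90,190])*6)
E
```

```text
t 16.75 tcp [ 0.4571 -0.1637  0.2661] q [0.29, 0.75, -0.07, 2.1, 0.17, 0.29, 0.81] F [-1.0, 0.2, -0.8] M [-0.06, -0.04, 0.03] open 0.192
toolx [ 1.e-04  3.e-04 -1.e+00] tooly [7.461e-01 6.658e-01 3.000e-04] jaw yaw deg 41.74
grasp pt [ 0.4571 -0.1637  0.1191]
shift to TCP target mm (tool xyz): [  -4.8  256.7 -101.6]
F tool [ 0.8 -0.7 -0.8] M tool [-0.03 -0.07 -0.  ]
t 16.85 tcp [ 0.4574 -0.164   0.267 ] q [0.29, 0.75, -0.07, 2.1, 0.17, 0.29, 0.81] F [0.2, 0.4, -1.0] M [-0.03, 0.0, -0.0] open 0.193
toolx [ 2.4e-03 -4.0e-04 -1.0e+00] tooly [0.7464 0.6655 0.0015] jaw yaw deg 41.72
grasp pt [ 0.4577 -0.1641  0.12  ]
shift to TCP target mm (tool xyz): [ 7.  -0.7 -0.6]
[139.21426624 223.05460436] [295.28559743 198.32762618]
[133.28451228 199.9781918 ] [259.70707365  59.86915082]
[305.46839674 244.03857048]
[296.14735448 239.9429634 ]
```

View pics/scene7.png

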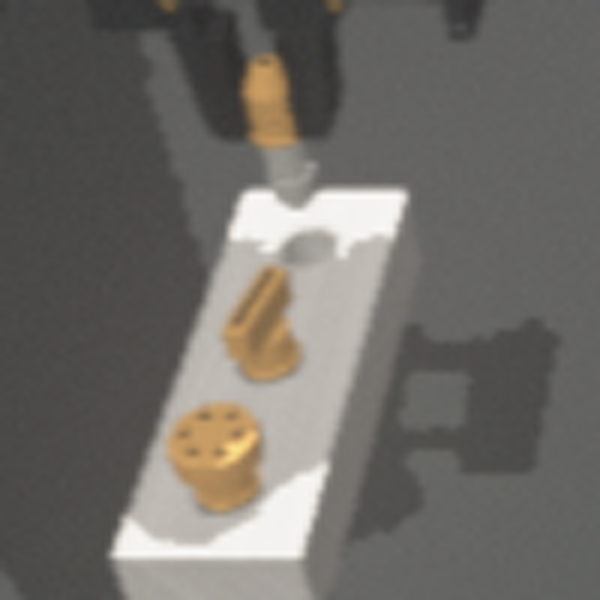

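View pics/top7.png

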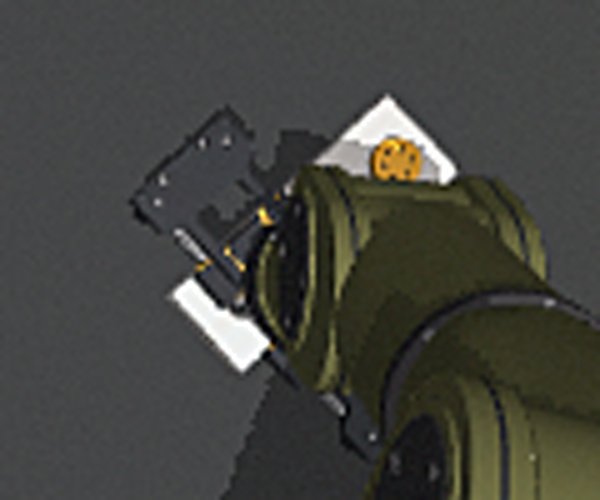

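In scene7 the nozzle's lower end (296,200) lies in line above the hole (308,249), and the camera agrees with the arm to about a millimetre. I'll lower it and feel for the edge.

Call:
carry_out(targets="0.15 8 -0.7 0.2 0;0.15 10 0 0 0;0.15 4 0 0 0;0.15 2 0 0 0;0.15 2 0 0 0;0.15 1 0 0 0;0.15 0 0 0 0")

```text
clock: 17.43
tool_pos: [0.4565, -0.1645, 0.2386]
eef_rot: [0.289, 0.645, -0.289, 0.645]
contact_force: [-0.1, -0.4, -1.4]
opening: 0.192
```

```bash
python3 f.py
```

```text
t 17.43 tcp [ 0.4565 -0.1645  0.2386] q [0.28, 0.81, -0.05, 2.11, 0.18, 0.23, 0.8] F [-0.1, -0.4, -1.4] M [0.02, 0.03, -0.01] open 0.192
toolx [-2.e-04  2.e-04 -1.e+00] tooly [ 7.465e-01  6.654e-01 -1.000e-04] jaw yaw deg 41.72
grasp pt [ 0.4564 -0.1645  0.0916]
shift to TCP target mm (tool xyz): [ -32.4  257.7 -101.9]
F tool [ 1.4 -0.4  0.3] M tool [ 0.01  0.03 -0.01]
```

Already about 4 mm below the rack's top without contact force. On in small steps.

Call:
carry_out(targets="0.15 2 0 0 0;0.15 3 0 0 0;0.15 3 0 0 0;0.15 0 0 0 0")

```text
clock: 17.77
tool_pos: [0.4563, -0.1645, 0.2303]
eef_rot: [0.289, 0.646, -0.289, 0.645]
contact_force: [-0.0, -0.6, -1.4]
opening: 0.194
```

```bash
python3 f.py
```

```text
t 17.77 tcp [ 0.4563 -0.1645  0.2303] q [0.28, 0.83, -0.05, 2.11, 0.18, 0.21, 0.8] F [-0.0, -0.6, -1.4] M [0.01, -0.04, 0.02] open 0.194
toolx [-7.e-04  3.e-04 -1.e+00] tooly [ 7.464e-01  6.654e-01 -3.000e-04] jaw yaw deg 41.72
grasp pt [ 0.4562 -0.1645  0.0833]
shift to TCP target mm (tool xyz): [ -40.7  257.7 -101.8]
F tool [ 1.4 -0.4  0.4] M tool [-0.02 -0.01  0.04]
```

Call:
carry_out(targets="0.15 4 0 0 0;0.15 5 0 0 0;0.15 5 0 0 0;0.15 4 0 0 0;0.15 1 0 0 0;0.15 0 0 0 0")

```text
clock: 18.27
tool_pos: [0.4563, -0.1645, 0.2113]
eef_rot: [0.289, 0.646, -0.289, 0.645]
contact_force: [-1.3, 0.9, -1.0]
opening: 0.194
```

```bash
python3 f.py
```

```text
t 18.27 tcp [ 0.4563 -0.1645  0.2113] q [0.27, 0.86, -0.04, 2.12, 0.18, 0.16, 0.8] F [-1.3, 0.9, -1.0] M [-0.03, 0.01, -0.02] open 0.194
toolx [-1.e-03  3.e-04 -1.e+00] tooly [ 7.464e-01  6.655e-01 -5.000e-04] jaw yaw deg 41.72
grasp pt [ 0.4562 -0.1644  0.0643]
shift to TCP target mm (tool xyz): [ -59.8  257.7 -101.8]
F tool [ 1.  -0.4 -1.5] M tool [ 0.02 -0.02 -0.02]
```

Call:
carry_out(targets="0.15 1.5 0 0 0;0.15 1 0 0 0;0.15 1 0 0 0;0.15 0.5 0 0 0;0.15 0 0 0 0")

```text
clock: 18.68
tool_pos: [0.4565, -0.1646, 0.2078]
eef_rot: [0.289, 0.645, -0.289, 0.645]
contact_force: [0.1, 0.7, -1.8]
opening: 0.192
```

```bash
python3 f.py
```

```text
t 18.68 tcp [ 0.4565 -0.1646  0.2078] q [0.27, 0.87, -0.04, 2.12, 0.18, 0.15, 0.8] F [0.1, 0.7, -1.8] M [-0.03, -0.02, 0.06] open 0.192
toolx [ 1.e-04  0.e+00 -1.e+00] tooly [7.465e-01 6.654e-01 1.000e-04] jaw yaw deg 41.71
grasp pt [ 0.4565 -0.1646  0.0608]
shift to TCP target mm (tool xyz): [ -63.2  257.7 -102. ]
F tool [ 1.8  0.6 -0.4] M tool [-0.06 -0.03 -0.01]
```

Call:
carry_out(targets="0.15 0.7 0 0 0;0.15 0.6 0 0 0;0.15 0 0 0 0;0.15 0 0 0 0")

```text
clock: 19.02
tool_pos: [0.4563, -0.1644, 0.2075]
eef_rot: [0.289, 0.645, -0.289, 0.645]
contact_force: [-1.6, 1.0, 10.8]
opening: 0.196
```

```bash
python3 f.py
```

```text
t 19.02 tcp [ 0.4563 -0.1644  0.2075] q [0.27, 0.87, -0.04, 2.12, 0.18, 0.15, 0.8] F [-1.6, 1.0, 10.8] M [0.17, 0.32, 0.03] open 0.196
toolx [ 6.e-04 -1.e-04 -1.e+00] tooly [7.464e-01 6.655e-01 3.000e-04] jaw yaw deg 41.72
grasp pt [ 0.4564 -0.1645  0.0605]
shift to TCP target mm (tool xyz): [ -63.5  257.8 -101.7]
F tool [-10.8  -0.5  -1.9] M tool [-0.03  0.34 -0.12]
```

Collar met the rack at the expected height. Now I'll let go, rise and check.

Call:
carry_out(targets="0.15 -0.8 0 0 0;0.5 0 0 0 0;0.5 0 0 0 0;0.5 0 0 0 0;0.5 0 0 0 0;0.5 0 0 0 0;0.5 0 0 0 0;0.5 0 0 0 0;0.5 -8 0 0 0;0.5 -20 0 0 0;0.5 -30 0 0 0;0.5 -30 0 0 0;0.5 -30 0 0 0;0.5 -30 0 0 0;0.5 0 -25 25 0;0.5 0 0 0 0;0.5 0 0 0 0")

```text
clock: 20.43
tool_pos: [0.4537, -0.2018, 0.3562]
eef_rot: [0.29, 0.644, -0.291, 0.645]
contact_force: [-0.4, 0.3, 0.5]
opening: 0.496
```

```bash
python3 f.py;  python3 - <<'E'
from h import *
im,d=eyes.snapshot("scene"); np.savez("scene8.npz",im=im,d=d); cv2.imwrite("pics/full8.png",im)
b=(190,290,90,190)
cv2.imwrite("pics/scene8.png",cv2.resize(im[b[0]:b[1],b[2]:b[3]],None,fx=6,fy=6,interpolation=cv2.INTER_CUBIC))
h=np.array([.4565,-.1645,.038])
for z in(0,.003,.031):print(z,(proj("scene",h+[0,0,z])-[90,190]+.5)*6-.5)
E
```

```text
t 20.43 tcp [ 0.4537 -0.2018  0.3562] q [0.41, 0.6, -0.13, 2.0, 0.15, 0.55, 0.9] F [-0.4, 0.3, 0.5] M [0.01, 0.04, 0.03] open 0.496
toolx [ 0.0011 -0.0016 -1.    ] tooly [ 7.493e-01  6.622e-01 -2.000e-04] jaw yaw deg 41.47
grasp pt [ 0.4539 -0.202   0.2092]
shift to TCP target mm (tool xyz): [  84.9  284.  -129.3]
F tool [-0.5 -0.1 -0.4] M tool [-0.03  0.04 -0.02]
0 [306.86176137 247.22613277]
0.003 [305.37018744 241.422102  ]
0.031 [291.14396767 186.06486093]
```

View pics/scene8.png

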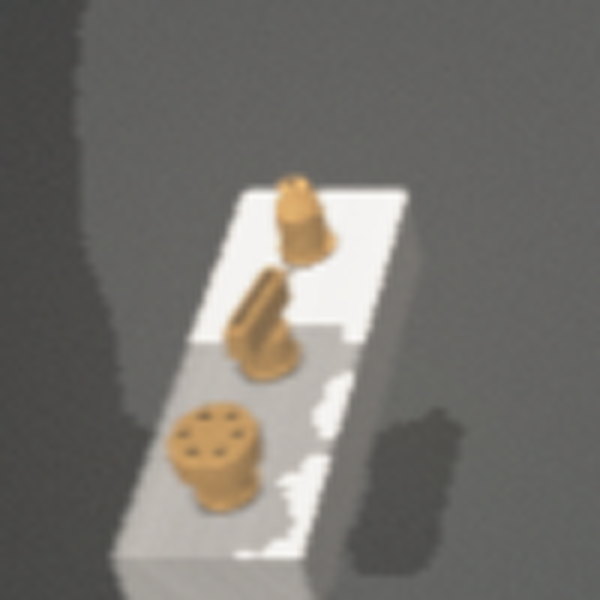

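View pics/full8.png

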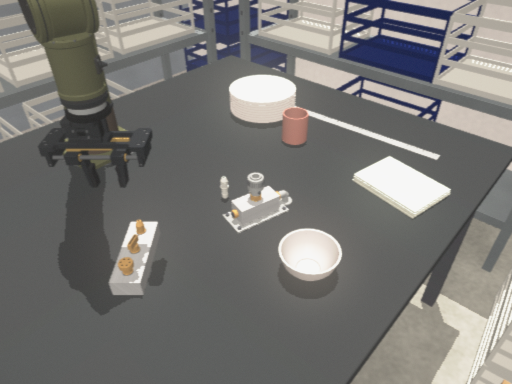

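The nozzle stands upright in the end hole with its collar on the rack: tip at crop (294,183), against (291,186) expected for fully home. The spare nozzles, bowl, mug and white look-alike are where they were, and the sleeve is up. I'll hand in.

```bash
python3 -c "
from plant import r
print(r.finish_job())"
```

```text
the job is handed in; nothing more can be done
None
```

The nozzle is off the air outlet and standing in the rack's empty end hole; I handed the job in at about 20.5 s of the 64 s. `finish_job` gave no verdict, so the result rests on my own checks.

**What I did**
- I turned the sleeve clockwise about 34° under a light downward press. The force then dropped to the spring's alone, so the notch was over the pin.
- I pushed the sleeve down about 8 mm to its stop, with at most 14 N in total at any time.
- The nozzle popped up about 6 mm. I drew it straight out without resistance, and the sleeve sprang back up.
- I lowered the nozzle into the hole with no side contact. It seated at TCP height 0.2075 m (0.2078 m expected), with about 11 N of seating force.

**Last checks**
- The final picture shows the nozzle upright with its collar on the rack, its tip within about 0.5 px of where a fully home nozzle should appear.
- The sleeve is up, the gripper is clear of everything, and the spare nozzles, bowl, mug and white look-alike look unmoved.

**What disagreed**
- The two cameras placed things about 5 mm apart. I relied on touch-centring on the sleeve and on the scene camera, which matched the arm to about 1 mm.
- The force fell gradually rather than suddenly as the notch was found, so I confirmed it with a small extra push and by comparing pictures.

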